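# Pack the snack pots and walk the gauge bar over the tray

## Robot

A 6-joint arm with a two-finger parallel gripper is mounted at the origin on the work surface. World frame = base frame: x ahead of the robot, y to its left, z up, the work surface at z = 0. Lengths are in m, angles in rad, forces in N, time in s.
With the tool pointing down it reaches from about 0.35 to 0.975 m from the base axis. Payload 4.9 kg.
Tool frame: the origin (TCP) lies at the very end of the fingers, on their centre line; the grasp point (between the pads) lies 19 mm behind it; z points along the fingers, y is the line along which they close (so a half turn about z gives the same grasp; the last joint's range is limited). The gripper opens to 85 mm and grips with 20 to 120 N. Pads are 22 mm wide; open, the fingers measure 114 mm over their backs; the gripper's body (76 mm by 85 mm) begins 54 mm behind the grasp point. The pads swing forward as they close: fully open they stand 13 mm farther back than shut.
Start: joints at [-1.279, 0.053, 1.613, -0, 1.476, -0.119], TCP at [0.25, -0.573, 0.231] pointing down, gripper open.
Joint ranges: [-3.01, 3.01], [-1.01, 2.22], [0.06, 2.58], [-1.02, 4.17], [0.09, 2.62], [-3.14, 3.14]. Speed limits (rad/s): [2.57, 2.57, 3.14, 3.14, 3.14, 3.14].

## Interface

Orientations are given as a unit quaternion [w, x, y, z].
In Python, from plant import * gives the robot as it stands.
- The arm moves only by the tool jog_arm, never from a script. Its argument "moves" is a list that holds one entry, the list of rows, each a list of 7 numbers: the finger opening in cm, from 0 to 8.54, then the shift along the tool's x, y, z in cm, then the turn, a rotation vector about the tool's x, y, z in rad. A call has 1 to 20 rows; each row shifts and turns the commanded pose from where the row before left it, along the tool's axes as they then stand; what a row does not reach is not made up. A row lasts 1/12 s, in which the tool goes at most 41.7 mm and 7.16 degrees, less where a joint would pass 70% of its speed; a pose out of reach is approached as far as the arm can. A call is refused whole if a number of a shift passes 4.17 or a number of a turn 0.125, either way. A call with a gripper value outside its range is refused whole. The fingers move at their own pace and stop on an object; the grip force is fixed at half the most. Time passes only in rows, so rows that do not move let the fingers close. It gives the time, the measured TCP pose, the force, the opening and the grip force at its end, in the units of the state.
- state(): the state, without advancing time (a new reading comes with each control period).
- grab_frame(name): name is "side" or "top"; returns a dict with "color" (384x512x3 uint8, blue, green, red), "depth" (384x512 float32, m along the optical axis (not along the pixel's ray), 0 where there is no reading), "fx", "fy", "cx", "cy" (pixels), "k1" (the pictures are not rectified: a ray, as slopes to the right and down, at radius r is drawn at 1 + k1 r^2 times it, then the intrinsics apply), "R" (3x3) and "t" (3): a world point X has camera coordinates R X + t. Camera axes: x right, y down, z forward; pixel columns grow to the right and rows downward; lengths in m; the calibration is good to about 2 mm. A picture is of the moment at which its call begins.
- job_done(): hands the job in; it is judged then, once.
Trained networks look in a picture, given as the dict that the camera call returned (one of the last four; its "shot" number tells which), for a name from the list of things; names that differ only in an ending like _2 or _b are one class to them, and where a whole thing is asked for, a point or a joint stands for the part that bears it (a point fixed in the world has none). Each returns a list of dicts, best first, with "p" (0 to 1); they miss things now and then, are a little off and sometimes report something else, mostly with a low value. They report only what shows in the picture. A call takes as long as a camera call. They do not tell look-alikes from the thing itself.
- recognise(name, picture): "rect" ([centre column, centre row, width, height] in pixels, round what is visible of it).
- regions_of(name, picture): "pixels" (384x512 bool, what is visible of it) and "rect" ([centre column, centre row, width, height] in pixels, round what is visible of it).
The state is a dict: "time": time; "joint_pos": joint angles; "joint_vel": joint speeds; "joint_efforts": joint torques, N m; "tool_pos": TCP position; "tool_rot": TCP orientation; "contact_force": force on the tool from outside, world axes, zero at the start; "ft_torque": the same for the moment, N m; "gripper_width": opening from 0.0 (shut) to 1.0 (fully open); "grasp_force": force on a finger pad.
Only numpy, scipy, OpenCV 4.12 (cv2) and the standard library are available. Lean on these libraries where they do the work, as an engineer would, in place of code of your own. Each camera call takes 0.05 s, during which the arm holds its last target. There are 200 camera calls.

## Task

Stand every snack pot on the board upright in its own cell of the white drawer tray, fully down on the tray floor, so that the tray can slide under the board. Then, to check that nothing sticks up above the rim, walk the gauge bar across the tray from its start ledge to the other ledge by pivoting it about alternate ends: red end to the middle red stripe, blue end to the middle blue stripe, red end to the last red stripe, blue end to the last blue stripe, letting the bar lie still for a moment at each step. One end moves at a time while the other stays resting on the rim at its stripe, so the bar is never lifted clear; leave the bar on the far ledge and everything else on the board where it is.

Things in the scene. Friction and masses are not known exactly. Their poses are not given: they have to be found in the camera images.
- tray: White drawer tray, fixed: 158 mm along its x, 220 along its y, rim 62 high. Origin: centre of its underside, on the board; z up. Side walls 8 mm thick run along y, centred at x = +75 mm (red stripes on top) and -75 mm (blue stripes). At both ends a flat ledge at rim height fills y = 75 to 110 and -75 to -110 mm; the well lies between. Stripes are 24 mm wide along y.
- well (a point): Centre of the tray's inner floor, 6 mm above the tray's origin. The well is 142 mm along x and 150 mm along y, split into four equal cells (68 x 72 mm, centred at x = +/-37, y = +/-39 mm in the tray) by a 6 mm thick cross divider that stands 16 mm above this floor; the rim is 56 mm above it.
- red_first (a point): Middle of the first red stripe, on top of the tray's +x wall, at y = -90 mm in the tray.
- red_mid (a point): Middle of the middle red stripe, on top of the tray's +x wall, at y = -30 mm in the tray.
- red_last (a point): Middle of the last red stripe, on top of the tray's +x wall, at y = 90 mm in the tray.
- blue_first (a point): Middle of the first blue stripe, on top of the tray's -x wall, at y = -90 mm in the tray.
- blue_mid (a point): Middle of the middle blue stripe, on top of the tray's -x wall, at y = 30 mm in the tray.
- blue_last (a point): Middle of the last blue stripe, on top of the tray's -x wall, at y = 90 mm in the tray.
- bar: Loose aluminium gauge bar, 230 mm long, 22 wide, 24 high, 250 g; red end at +x, blue end at -x. Origin: centre of its underside; z up. It starts lying on the rim across the -y ledge, over both first stripes, overhanging the side walls by about 36 mm at both ends. It slides easily on the rim, where it passes about 4 mm over pots that are fully down.
- bar_red (a point): Point on the bar's underside at the black ring near the red end, 75 mm from the bar's middle, where it crosses the +x wall. This end is at a stripe when this point has the stripe's y in the tray's frame (with the ends 60 mm apart in y the bar lies about 23 degrees askew, and a ring may then be up to 13 mm inside its wall).
- bar_blue (a point): The same at the blue end: point on the underside at the black ring, 75 mm from the bar's middle, where it crosses the tray's -x wall.
- pot_pink: Pink snack pot, closed: round body 58 mm in diameter and 30 mm high, and on its lid an upright white grip fin 40 mm long, 10 mm thick and 22 mm high, in the middle (total height 52 mm; 90 to 180 g). Origin: centre of the underside; z up through the fin, x along the fin's length, y across its thickness. May be absent.
- pot_green: Green snack pot, closed: round body 58 mm in diameter and 30 mm high, and on its lid an upright white grip fin 40 mm long, 10 mm thick and 22 mm high, in the middle (total height 52 mm; 90 to 180 g). Origin: centre of the underside; z up through the fin, x along the fin's length, y across its thickness. May be absent.
- pot_orange: Orange snack pot, closed: round body 58 mm in diameter and 30 mm high, and on its lid an upright white grip fin 40 mm long, 10 mm thick and 22 mm high, in the middle (total height 52 mm; 90 to 180 g). Origin: centre of the underside; z up through the fin, x along the fin's length, y across its thickness. May be absent.
- pot_blue: Blue snack pot, closed: round body 58 mm in diameter and 30 mm high, and on its lid an upright white grip fin 40 mm long, 10 mm thick and 22 mm high, in the middle (total height 52 mm; 90 to 180 g). Origin: centre of the underside; z up through the fin, x along the fin's length, y across its thickness. May be absent.
- bowl: White ceramic bowl with yellow ducks, 124 mm across, 50 mm high; bystander. Origin: centre of the underside.
- jar: Closed pink snack jar, 72 mm across, 95 mm high; bystander, not one of the low pots with fins, stays where it is. Origin: centre of the underside.
- bib: Folded yellow hard silicone bib, 130 x 100 x 16 mm (x, y, z); bystander. Origin: centre of the underside.
- stand: Small steel clamp spoon stand, 90 x 70 mm, 88 mm high; bystander. Origin: centre of the underside.
- spoon0: Red plastic spoon, 126 mm long, 32 mm wide, 9 mm high, lying in a fan; bystander. Origin: on its underside near its middle, x towards the spoon's bowl.
- spoon1: Yellow plastic spoon, 126 mm long, 32 mm wide, 9 mm high, lying in a fan; bystander. Origin: on its underside near its middle, x towards the spoon's bowl.
- spoon2: Blue plastic spoon, 126 mm long, 32 mm wide, 9 mm high, lying in a fan; bystander. Origin: on its underside near its middle, x towards the spoon's bowl.
- spoon3: Green plastic spoon, 126 mm long, 32 mm wide, 9 mm high, lying in a fan; bystander. Origin: on its underside near its middle, x towards the spoon's bowl.
Not all that is in view belongs to the job. Of the things that look like the pot_green, the largest one is meant. Leave any purple or yellow look-alike of the pot_pink alone.

How it is judged:
On the way, in this order (a step that is already met when the one before it is completed fails the run):
1. every snack pot on the board stands fully down in a cell of the tray, the bar still on its start ledge (x of pot_pink in the frame of tray between -0.071 and 0.071 m and y of pot_pink in the frame of tray between -0.075 and 0.075 m and z of pot_pink in the frame of tray between 0 and 0.012 m and angle between each of pot_pink, pot_green, pot_orange, pot_blue's own z axis and vertical below 0.12 rad and x of pot_green in the frame of tray between -0.071 and 0.071 m and y of pot_green in the frame of tray between -0.075 and 0.075 m and z of pot_green in the frame of tray between 0 and 0.012 m and x of pot_orange in the frame of tray between -0.071 and 0.071 m and y of pot_orange in the frame of tray between -0.075 and 0.075 m and z of pot_orange in the frame of tray between 0 and 0.012 m and x of pot_blue in the frame of tray between -0.071 and 0.071 m and y of pot_blue in the frame of tray between -0.075 and 0.075 m and z of pot_blue in the frame of tray between 0 and 0.012 m and y of bar_red in the frame of tray between -0.105 and -0.075 m and y of bar_blue in the frame of tray between -0.105 and -0.075 m and z of bar_red in the frame of tray between 0.058 and 0.067 m and x of bar_red in the frame of tray between -0.1 and 0.1 m and z of bar_blue in the frame of tray between 0.058 and 0.067 m and x of bar_blue in the frame of tray between -0.1 and 0.1 m and linear speed of each of pot_pink, pot_green, pot_orange, pot_blue below 0.02 m/s), for 0.3 s.
2. red end at the middle red stripe, blue end still at the first blue stripe, bar lying on the rim (y of bar_red in the frame of tray between -0.045 and -0.015 m and y of bar_blue in the frame of tray between -0.105 and -0.075 m and z of bar_red in the frame of tray between 0.058 and 0.067 m and x of bar_red in the frame of tray between -0.1 and 0.1 m and z of bar_blue in the frame of tray between 0.058 and 0.067 m and x of bar_blue in the frame of tray between -0.1 and 0.1 m and linear speed of bar below 0.02 m/s), for 0.3 s.
3. blue end at the middle blue stripe, red end still at the middle red stripe, bar lying on the rim (y of bar_red in the frame of tray between -0.045 and -0.015 m and y of bar_blue in the frame of tray between 0.015 and 0.045 m and z of bar_red in the frame of tray between 0.058 and 0.067 m and x of bar_red in the frame of tray between -0.1 and 0.1 m and z of bar_blue in the frame of tray between 0.058 and 0.067 m and x of bar_blue in the frame of tray between -0.1 and 0.1 m and linear speed of bar below 0.02 m/s), for 0.3 s.
4. red end at the last red stripe, blue end still at the middle blue stripe, bar lying on the rim (y of bar_red in the frame of tray between 0.075 and 0.105 m and y of bar_blue in the frame of tray between 0.015 and 0.045 m and z of bar_red in the frame of tray between 0.058 and 0.067 m and x of bar_red in the frame of tray between -0.1 and 0.1 m and z of bar_blue in the frame of tray between 0.058 and 0.067 m and x of bar_blue in the frame of tray between -0.1 and 0.1 m and linear speed of bar below 0.02 m/s), for 0.3 s.
5. blue end at the last blue stripe, red end still at the last red stripe, bar lying on the rim (y of bar_red in the frame of tray between 0.075 and 0.105 m and y of bar_blue in the frame of tray between 0.075 and 0.105 m and z of bar_red in the frame of tray between 0.058 and 0.067 m and x of bar_red in the frame of tray between -0.1 and 0.1 m and z of bar_blue in the frame of tray between 0.058 and 0.067 m and x of bar_blue in the frame of tray between -0.1 and 0.1 m and linear speed of bar below 0.02 m/s), for 0.3 s.
At the end, for the whole second after the job is handed in: Every pot present stands upright (within 0.12 rad) in a cell of the tray with its underside less than 6 mm above the tray floor; the bar lies on the rim across the +y ledge with both ring points within 15 mm (along the tray's y) of the last stripes; everything is released and at rest (all of step 5 and x of pot_pink in the frame of tray between -0.071 and 0.071 m and y of pot_pink in the frame of tray between -0.075 and 0.075 m and z of pot_pink in the frame of tray between 0 and 0.012 m and angle between each of pot_pink, pot_green, pot_orange, pot_blue's own z axis and vertical below 0.12 rad and x of pot_green in the frame of tray between -0.071 and 0.071 m and y of pot_green in the frame of tray between -0.075 and 0.075 m and z of pot_green in the frame of tray between 0 and 0.012 m and x of pot_orange in the frame of tray between -0.071 and 0.071 m and y of pot_orange in the frame of tray between -0.075 and 0.075 m and z of pot_orange in the frame of tray between 0 and 0.012 m and x of pot_blue in the frame of tray between -0.071 and 0.071 m and y of pot_blue in the frame of tray between -0.075 and 0.075 m and z of pot_blue in the frame of tray between 0 and 0.012 m and linear speed of each of pot_pink, pot_green, pot_orange, pot_blue below 0.02 m/s); the robot touches nothing.
It fails at once if the bar is lifted clear: both ends more than 12 mm above the rim at once (z of each of bar_red, bar_blue in the frame of tray above 0.074 m).
It fails at once if both ends of the bar are away from their stripes at once (more than 23 mm): it was slid along instead of pivoted (not (y of bar_red in the frame of tray between -0.113 and -0.067 m or y of bar_red in the frame of tray between -0.053 and -0.007 m or y of bar_red in the frame of tray between 0.067 and 0.113 m) and not (y of bar_blue in the frame of tray between -0.113 and -0.067 m or y of bar_blue in the frame of tray between 0.007 and 0.053 m or y of bar_blue in the frame of tray between 0.067 and 0.113 m)).
It fails at once if a bystander (bowl, jar, bib, spoon stand or spoon) is moved more than 30 mm (distance of any of bowl, jar, bib, stand, spoon0, spoon1, spoon2, spoon3 from where it was at the start of the episode above 0.03 m).
Of pot_pink, pot_green, pot_orange, pot_blue only 2 to 4 are there at a start; the rules pass over those that are not, and their reading is None.
At some moment in a run one of pot_pink, pot_green, pot_orange, pot_blue may be knocked a few centimetres aside while the robot is not near it.
Once in a run the grip may slacken for a moment while it holds something.
It also fails if it takes over 210 s, if anything falls off the work surface, if the arm or the gripper's body presses on something with over 40 N, if the wrist force passes 120 N, or if a joint passes its speed limit or range.

## Working session

There is one attempt and no reset: what is moved stays moved. The work goes in short steps, Python scripts to look and compute and a tool call to move; the robot and the scene stay as the last step left them, time stands still between calls to the robot, and variables do not carry over. Pictures are saved under pics/ and viewed, at most 14 in all, crops included, and the job is handed in when it is done.

Besides the shell and the picture viewer there is one more tool, called after "Emit:" by a JSON object that holds its "fn" and its "kwargs". jog_arm: Moves the arm, as the interface text tells. Its arguments: {"type":"object","properties":{"moves":{"type":"array"}},"required":["moves"]}

```bash
ls; mkdir -p pics; python3 - <<'E'
from plant import *
import cv2
print(state())
for n in("top","side"):
    f=grab_frame(n); cv2.imwrite(f"pics/{n}0.png",f["color"]); print({k:v for k,v in f.items() if k not in("color","depth")})
    import pickle; pickle.dump(f,open(f"{n}0.pkl","wb"))
E
```

```text
pics
{'time': 0.0, 'joint_pos': array([-1.27904219e+00,  5.33139406e-02,  1.61428284e+00, -1.47108656e-05,
        1.47598395e+00, -1.18987973e-01]), 'joint_vel': array([ 0.0020284 , -0.00013239,  0.0011302 ,  0.00191533, -0.00079125,
       -0.00165472]), 'joint_efforts': array([-3.83796180e-05, -3.93683195e+01, -3.70177531e+01,  5.71573295e-06,
        7.21707882e-03, -2.26603436e-05]), 'tool_pos': array([ 0.24938178, -0.57242177,  0.23009628]), 'tool_rot': array([-9.89701383e-04,  9.78984755e-01,  2.03931019e-01, -9.30558468e-05]), 'contact_force': array([-0.4947313 ,  0.67209036, -0.87475931]), 'ft_torque': array([0.01785307, 0.02369253, 0.03626036]), 'grasp_force': 0.0, 'gripper_width': 1.000511678826261}
{'fx': 368.39698855426377, 'fy': 368.39698855426377, 'cx': 258.70931602795883, 'cy': 191.8457483646341, 'k1': -0.0060834736026038425, 'R': array([[-0.00987386, -0.99975629, -0.01974488],
       [-0.98167754,  0.01344922, -0.19007453],
       [ 0.19029376,  0.01750634, -0.98157109]]), 't': array([0.01372849, 0.57047866, 0.98225741]), 'shot': 1}
{'fx': 354.6286087180759, 'fy': 354.6286087180759, 'cx': 254.49919945472527, 'cy': 197.4997183564508, 'k1': -0.011729100852625955, 'R': array([[ 0.9721053 , -0.23448836,  0.00514662],
       [-0.16196559, -0.68699942, -0.70837769],
       [ 0.16964205,  0.68778413, -0.70581482]]), 't': array([-0.550423  ,  0.14627579,  0.95141578]), 'shot': 2}
```

View pics/top0.png

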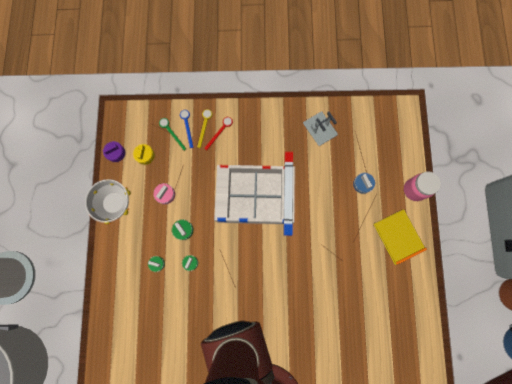

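View pics/side0.png

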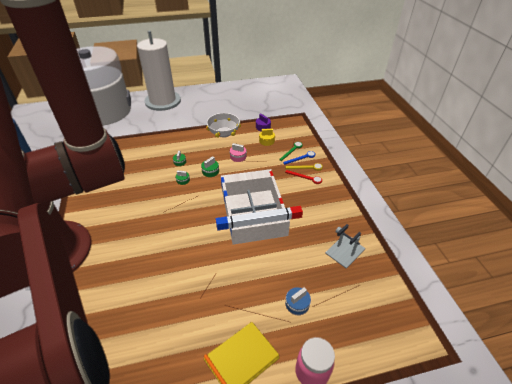

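The top view shows the tray at (250,195), with the bar on its right (-y) ledge at (290,193), red end up. 

Candidates:
- **Pink:** pink pot (164,193). The look-alikes are purple (114,151) and yellow (143,153), and the jar (422,186) is a bystander.
- **Green:** the big one at (182,230). The small ones are at (156,264) and (190,263).
- **Blue:** (364,183).
- **Orange:** none visible.

I choose pink (164,193), big green (182,230) and blue (364,183).

```bash
cat > h.py <<'E'
from plant import *
import cv2, numpy as np, pickle
from scipy.optimize import least_squares
def cloud(f):
    "world XYZ per pixel from depth"
    v,u=np.mgrid[0:384,0:512]; d=f["depth"]
    s=unslope(f,u,v); P=np.dstack([s[0]*d,s[1]*d,d])
    return (P-f["t"])@f["R"]
def unslope(f,u,v):
    xd=(u-f["cx"])/f["fx"]; yd=(v-f["cy"])/f["fy"]; x,y=xd,yd
    for _ in range(5):
        k=1+f["k1"]*(x*x+y*y); x,y=xd/k,yd/k
    return x,y
def ray(f,u,v):
    x,y=unslope(f,u,v); d=f["R"].T@np.array([x,y,1.]); return -f["R"].T@f["t"], d
def atz(f,u,v,z):
    o,d=ray(f,u,v); return o+d*(z-o[2])/d[2]
def tri(obs):
    A=np.zeros((3,3));b=np.zeros(3)
    for f,u,v in obs:
        o,d=ray(f,u,v); d=d/np.linalg.norm(d); M=np.eye(3)-np.outer(d,d); A+=M;b+=M@o
    X=np.linalg.solve(A,b); 
    return X
def proj(f,X):
    c=f["R"]@np.asarray(X)+f["t"]; x,y=c[0]/c[2],c[1]/c[2]; k=1+f["k1"]*(x*x+y*y)
    return np.array([f["fx"]*x*k+f["cx"],f["fy"]*y*k+f["cy"]])
def white(f,box):
    "white pixels in a box (u0,v0,u1,v1)"
    hsv=cv2.cvtColor(f["color"],cv2.COLOR_BGR2HSV); m=(hsv[...,1]<60)&(hsv[...,2]>150)
    k=np.zeros_like(m); u0,v0,u1,v1=box; k[v0:v1,u0:u1]=1; return m&k
E
python3 - <<'E'
from h import *
T=pickle.load(open("top0.pkl","rb"));S=pickle.load(open("side0.pkl","rb"))
C=cloud(T);D=cloud(S)
for n in("pot_pink","pot_green","pot_orange","pot_blue"):
    for nm,f,P in(("top",T,C),("side",S,D)):
        for r in regions_of(n,f)[:5]:
            if r["p"]<.15: continue
            m=r["pixels"]&(f["depth"]>0); Q=P[m]
            lid=Q[(Q[:,2]>.022)&(Q[:,2]<.036)]; fin=Q[Q[:,2]>.044]
            o=f"{n} {nm} p={r['p']:.2f} rect={np.round(r['rect'],1)} n={m.sum()} ztop={np.percentile(Q[:,2],97):.3f} c={np.round(np.median(Q,0),3)} ext={np.round(np.ptp(Q[:,:2],axis=0),3)}"
            if len(fin)>5:
                c=fin.mean(0);w,V=np.linalg.eigh(np.cov(fin[:,:2].T)); o+=f" fin={np.round(c,4)} ang={np.degrees(np.arctan2(V[1,1],V[0,1])):.0f} l={np.sqrt(12*w[::-1])*1000}"
            print(o)
# tray rim / bar from the top depth
for lo,hi in((.055,.069),(.079,.093)):
    m=np.zeros((384,512),bool);m[140:250,205:305]=1; m&=(C[...,2]>lo)&(C[...,2]<hi)
    Q=C[m]; r=cv2.minAreaRect(Q[:,:2].astype(np.float32)*1000); print(lo,len(Q),r,Q[:,2].mean())
for nm,f,b in(("t",T,(90,110,390,280)),("s",S,(150,80,400,320))):
    u0,v0,u1,v1=b; c=cv2.resize(f["color"][v0:v1,u0:u1],None,fx=2.6,fy=2.6,interpolation=2); cv2.imwrite(f"pics/crop_{nm}.png",c)
E
```

```text
pot_pink top p=0.86 rect=[115.7 151.9  25.3  23.4] n=367 ztop=0.054 c=[0.703 0.435 0.031] ext=[0.065 0.057] fin=[0.7079 0.4415 0.0514] ang=116 l=[41.08755056 11.38985229]
pot_pink top p=0.70 rect=[144.1 154.4  21.4  19.4] n=369 ztop=0.054 c=[0.694 0.347 0.031] ext=[0.065 0.068] fin=[0.6995 0.3519 0.051 ] ang=170 l=[41.22021406 11.00936641]
pot_pink top p=0.61 rect=[163.  193.2  21.   23. ] n=349 ztop=0.055 c=[0.575 0.28  0.031] ext=[0.063 0.058] fin=[0.5769 0.2846 0.0518] ang=148 l=[40.15582022 12.29723337]
pot_pink side p=0.75 rect=[292.5 152.   23.7  13.8] n=103 ztop=0.014 c=[0.782 0.281 0.009] ext=[0.105 0.086]
pot_pink side p=0.70 rect=[266.6 136.1  17.7  18.6] n=216 ztop=0.053 c=[0.693 0.34  0.03 ] ext=[0.071 0.089] fin=[0.6966 0.3489 0.0502] ang=169 l=[37.19578346 10.7260095 ]
pot_pink side p=0.68 rect=[263.4 122.3  18.1  23.3] n=192 ztop=0.053 c=[0.701 0.428 0.031] ext=[0.057 0.17 ] fin=[0.7045 0.4362 0.0503] ang=91 l=[61.40900164 28.35649914]
pot_pink side p=0.67 rect=[238.1 153.2  17.2  21.5] n=248 ztop=0.053 c=[0.572 0.273 0.03 ] ext=[0.058 0.108] fin=[0.5738 0.2824 0.0505]
[... 1162 characters left out ...]
55 0.058] fin=[ 0.6006 -0.2976  0.0518] ang=-157 l=[40.62921821 11.46441526]
pot_blue side p=0.97 rect=[299.2 300.2  23.5  25. ] n=545 ztop=0.054 c=[ 0.594 -0.308  0.031] ext=[0.056 0.058] fin=[ 0.5976 -0.3009  0.0514] ang=-157 l=[41.31648169 11.12324514]
pot_blue side p=0.52 rect=[258.9 218.3  86.2  22.2] n=1020 ztop=0.089 c=[ 0.559 -0.082  0.085] ext=[0.231 0.101] fin=[ 0.5588 -0.0793  0.0815] ang=178 l=[233.63162772  25.13837933]
0.055 1281 ((552.7307739257812, 20.35625457763672), (220.03717041015625, 196.28323364257812), 87.32463073730469) 0.0625896172992879
0.079 685 ((564.1238403320312, -73.44585418701172), (22.15483856201172, 231.07237243652344), 88.45819854736328) 0.08664194551494911
```

View pics/crop_t.png

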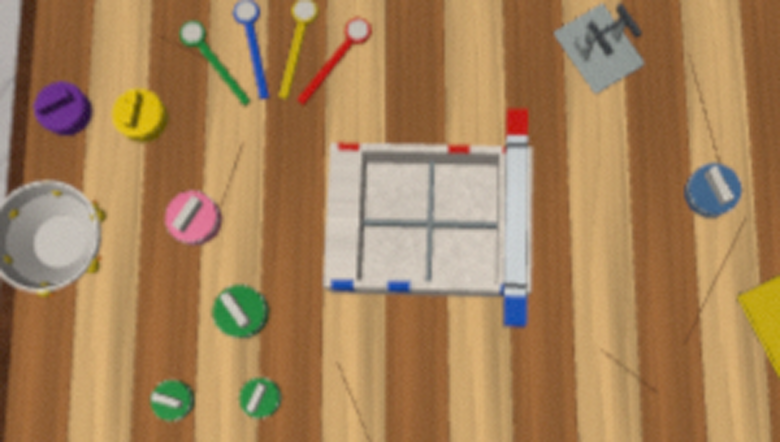

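The crop confirms the pink, big green and blue finned pots. Orange is absent, and the purple, yellow and small green ones are decoys. Next I fit the tray from its stripes and refine the fins by two-view triangulation.

```bash
cat >> h.py <<'E'
TP=np.array([[75,-30],[75,90],[-75,30],[-75,90]])/1000
def fit2(A,B):
    a=A-A.mean(0);b=B-B.mean(0); th=np.arctan2((a[:,0]*b[:,1]-a[:,1]*b[:,0]).sum(),(a*b).sum())
    R=np.array([[np.cos(th),-np.sin(th)],[np.sin(th),np.cos(th)]]); t=B.mean(0)-R@A.mean(0)
    return t,th,np.abs(A@R.T+t-B).max()
def stripe(f,col,X,r=9):
    u,v=proj(f,X); h=cv2.cvtColor(f["color"],cv2.COLOR_BGR2HSV).astype(int); H,s,V=h[...,0],h[...,1],h[...,2]
    c=((H<10)|(H>170)) if col=="r" else ((H>105)&(H<130))
    m=c&(s>120); k=np.zeros_like(m);u,v=int(u),int(v);k[v-r:v+r+1,u-r:u+r+1]=1
    vv,uu=np.nonzero(m&k); return uu.mean(),vv.mean(),len(uu)
def fin(f,xy,r=12,z0=.03,z=.045):
    "centre pixel & world angle of the white fin near xy"
    u,v=map(int,proj(f,[*xy,z])); m=white(f,(u-r,v-r,u+r,v+r)); 
    n,l,s,c=cv2.connectedComponentsWithStats(m.astype(np.uint8)); i=1+np.argmax(s[1:,4]); return c[i],s[i]
E
python3 - <<'E'
from h import *
T=pickle.load(open("top0.pkl","rb"));S=pickle.load(open("side0.pkl","rb"))
g=(np.array([.5615,.014]),-.02)
for nm,f in(("top",T),("side",S)):
    t,th=g
    for it in range(3):
        R=np.array([[np.cos(th),-np.sin(th)],[np.sin(th),np.cos(th)]])
        s=[stripe(f,"rrbb"[i],[*(R@TP[i]+t),.062]) for i in range(4)]
        W=np.array([atz(f,a,b,.060 if 0 else .062)[:2] for a,b,_ in s]); t,th,e=fit2(TP,W)
    print(nm,t,np.degrees(th),e,[x[2] for x in s]); 
    if nm=="top":st=s
    else: print("tri",[np.round(tri([(T,*st[i][:2]),(S,*s[i][:2])]),4) for i in range(4)])
for n,xy in(("pink",(.5755,.2835)),("green",(.47,.227)),("blue",(.599,-.299))):
    (a,sa),(b,sb)=fin(T,xy),fin(S,xy); print(n,a,sa,b,sb,np.round(tri([(T,*a),(S,*b)]),4))
E
```

```text
top [0.56600323 0.01818174] -2.0165783966076987 0.0013533510080196987 [24, 23, 22, 27]
side [0.56500569 0.01924716] -2.2668436933411953 0.001387148430391394 [23, 14, 17, 14]
tri [array([ 0.6398, -0.0149,  0.0632]), array([0.645 , 0.1057, 0.0623]), array([0.4907, 0.0515, 0.0618]), array([0.4924, 0.11  , 0.0652])]
pink [160.79069767 191.13953488] [157 186   9  12  43] [237.31578947 144.68421053] [232 143  11   4  19] [0.5756 0.2849 0.053 ]
green [179.22 228.44] [175 223  10  12  50] [208.38095238 159.61904762] [204 157  10   6  21] [0.4688 0.2295 0.0512]
blue [366.88 180.32] [363 174   9  13  50] [298.453125 292.953125] [292 288  14  11  64] [ 0.5988 -0.2989  0.0514]
```

Emit:
{"fn": "jog_arm", "kwargs": {"moves": [[[4,3.58,-0.93,0,0,0,0],[4,3.58,-0.93,0,0,0,0],[4,3.58,-0.93,0,0,0,0],[4,3.58,-0.93,0,0,0,0],[4,3.58,-0.93,0,0,0,0],[4,3.58,-0.93,0,0,0,0],[4,3.58,-0.93,0,0,0,0],[4,3.58,-0.93,0,0,0,0],[4,3.58,-0.93,0,0,0,0],[4,3.58,-0.93,0,0,0,0],[4,3.58,-0.93,0,0,0,0],[4,3.58,-0.93,0,0,0,0],[4,0,0,3,0,0,0],[4,0,0,3,0,0,0],[4,0,0,3,0,0,0],[4,0,0,3,0,0,0],[4,0,0,0,0,0,0],[4,0,0,0,0,0,0]]]}}

```text
time: 2.0
tool_pos: [0.5976, -0.2982, 0.1092]
tool_rot: [-0.002, 0.979, 0.204, -0.002]
contact_force: [0.7, -0.4, 0.7]
gripper_width: 0.468
grasp_force: 0.0
```

```bash
cat >> h.py <<'E'
from scipy.spatial.transform import Rotation as Ro
def tool():
    s=state(); q=s["tool_rot"]; R=Ro.from_quat([q[1],q[2],q[3],q[0]]).as_matrix(); return s["tool_pos"],R
def go(X,ang=None):
    p,R=tool(); a=np.degrees(np.arctan2(R[1,0],R[0,0]))
    print("shift cm",np.round(R.T@(np.asarray(X)-p)*100,2),"xang",round(a,1),"turn z",None if ang is None else round(np.radians((a-ang+90)%180-90),3),"tilt",np.round(np.degrees(R[:2,2]),2))
def tray(x,y):
    th=np.radians(-2.1);return np.array([.5655+x*np.cos(th)-y*np.sin(th),.0187+x*np.sin(th)+y*np.cos(th)])
def shot(k):
    f=grab_frame(k); return f
def pots(names="pink green blue"):
    T=grab_frame("top");S=grab_frame("side")
    for n in names.split():
        for nm,f in(("top",T),("side",S)):
            P=cloud(f)
            for r in regions_of("pot_"+n,f)[:3]:
                if r["p"]<.3: continue
                Q=P[r["pixels"]&(f["depth"]>0)]; z=np.percentile(Q[:,2],95); F=Q[Q[:,2]>z-.008]; w,V=np.linalg.eigh(np.cov(F[:,:2].T))
                print(n,nm,round(r["p"],2),"med",np.round(np.median(Q,0),3),"fin",np.round(F.mean(0),4),"ang",round(np.degrees(np.arctan2(V[1,1],V[0,1]))%180),"l",np.round(np.sqrt(12*w[1]),3))
    return T,S
E
python3 - <<'E'
from h import *
T,S=pots("blue"); go([.5985,-.2988,.034],23)
cv2.imwrite("pics/s1.png",S["color"][150:384,150:462])
E
```

```text
blue side 0.76 med [ 0.594 -0.308  0.03 ] fin [ 0.5973 -0.301   0.0516] ang 23 l 0.041
blue side 0.62 med [ 0.573 -0.462  0.094] fin [ 0.5794 -0.4542  0.0952] ang 39 l 0.055
shift cm [-0.14 -0.25  8.08] xang 23.5 turn z 0.009 tilt [ 0.25 -0.17]
```

View pics/s1.png

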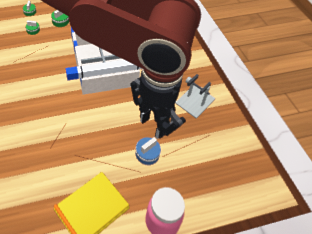

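The side view shows the blue pot at crop (148,150), just below the open fingers at (165,110), with the stand clear to the right.

```bash
python3 - <<'E'
from h import *
for i in range(4): print(state()["tool_pos"],state()["time"])
grab_frame("side");print(state()["tool_pos"]);grab_frame("side");print(state()["tool_pos"],state()["joint_pos"])
E
```

```text
[ 0.60047928 -0.30031487  0.11484961] 2.2
[ 0.60047928 -0.30031487  0.11484961] 2.2
[ 0.60047928 -0.30031487  0.11484961] 2.2
[ 0.60047928 -0.30031487  0.11484961] 2.2
[ 0.60036973 -0.30018597  0.11459688]
[ 0.60012749 -0.30002487  0.1141446 ] [-5.74416779e-01  2.47906982e-01  1.59789217e+00  1.02484729e-05
  1.29147771e+00  5.85740634e-01]
```

Emit:
{"fn": "jog_arm", "kwargs": {"moves": [[[4,0,0,2.5,0,0,0],[4,0,0,2.5,0,0,0],[4,0,0,1.3,0,0,0],[4,0,0,1.2,0,0,0],[4,0,0,0,0,0,0],[4,0,0,0,0,0,0]]]}}

```text
time: 2.8
tool_pos: [0.5989, -0.2991, 0.0363]
tool_rot: [-0.0, 0.979, 0.204, -0.0]
contact_force: [-0.9, -0.6, 0.4]
gripper_width: 0.467
grasp_force: 0.0
```

Emit:
{"fn": "jog_arm", "kwargs": {"moves": [[[0,0,0,0,0,0,0],[0,0,0,0,0,0,0],[0,0,0,0,0,0,0],[0,0,0,0,0,0,0],[0,0,0,0,0,0,0],[0,0,0,0,0,0,0]]]}}

```text
time: 3.3
tool_pos: [0.5999, -0.2997, 0.0381]
tool_rot: [0.001, 0.979, 0.204, 0.001]
contact_force: [-0.9, 0.8, 5.5]
gripper_width: 0.096
grasp_force: 60.0
```

Emit:
{"fn": "jog_arm", "kwargs": {"moves": [[[0,0,0,-2,0,0,0],[0,0,0,-3,0,0,0],[0,0,0,-3,0,0,0],[0,0,0,-3,0,0,0],[0,0,0,-2,0,0,0],[0,1.13,-2.53,0,0,0,0],[0,1.13,-2.53,0,0,0,0],[0,1.13,-2.53,0,0,0,0],[0,1.13,-2.53,0,0,0,0],[0,1.13,-2.53,0,0,0,0],[0,1.13,-2.53,0,0,0,0],[0,1.13,-2.53,0,0,0,0],[0,1.13,-2.53,0,0,0,0],[0,1.13,-2.53,0,0,0,0],[0,1.13,-2.53,0,0,0,0],[0,0,0,0,0,0,0],[0,0,0,0,0,0,0],[0,0,0,0,0,0,0]]]}}

```text
time: 4.8
tool_pos: [0.6011, -0.0223, 0.1658]
tool_rot: [0.0, 0.979, 0.204, -0.0]
contact_force: [-0.6, 0.3, -0.8]
gripper_width: 0.099
grasp_force: 59.1
```

```bash
python3 - <<'E'
from h import *
T,S=pots("blue"); print(tray(.037,-.039)); go([*tray(.037,-.039),.042],None); print(state()["gripper_width"],tool()[0])
cv2.imwrite("pics/s2.png",cv2.resize(S["color"][110:270,180:340],None,fx=2.5,fy=2.5))
E
```

```text
blue top 0.48 med [ 0.578 -0.438  0.092] fin [ 0.5826 -0.4508  0.0957] ang 109 l 0.056
blue side 0.79 med [ 0.592 -0.04   0.157] fin [ 0.5852 -0.0318  0.1732] ang 164 l 0.013
blue side 0.55 med [0.573 0.272 0.031] fin [0.5764 0.2801 0.051 ] ang 152 l 0.036
[ 0.60104605 -0.02162962]
shift cm [ 0.02 -0.15 12.42] xang 23.5 turn z None tilt [-0.01 -0.  ]
0.09584553416363717 [ 0.6014231  -0.02305868  0.16616038]
```

View pics/s2.png

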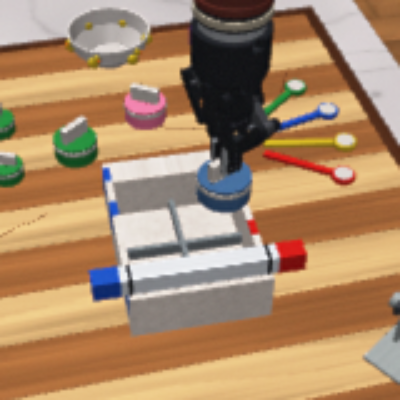

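The side view shows the blue pot held upright above the tray's +x/-y cell (crop 223,185), with the bar undisturbed. I check its offset from the TCP using its silhouette.

```bash
cat >> h.py <<'E'
def cyl(f,x,y,z,r=.029,h=.030):
    a=np.linspace(0,2*np.pi,60); P=np.array([proj(f,[x+r*np.cos(t),y+r*np.sin(t),z+k]) for t in a for k in(0,h)])
    return P[:,0].min(),P[:,0].max(),P[:,1].max()
def held(names_hue,z=None,f=None):
    "fit x,y of a pot at base height z from its side silhouette (l, r, bottom)"
    f=f or grab_frame("side"); p,_=tool(); z=p[2]-.036 if z is None else z
    h=cv2.cvtColor(f["color"],cv2.COLOR_BGR2HSV).astype(int); lo,hi=names_hue
    m=(h[...,0]>=lo)&(h[...,0]<=hi)&(h[...,1]>70)&(h[...,2]>40)
    u,v=map(int,proj(f,[p[0],p[1],z+.015])); k=np.zeros_like(m); k[v-20:v+22,u-24:u+24]=1
    n,l,s,c=cv2.connectedComponentsWithStats((m&k).astype(np.uint8)); i=1+np.argmax(s[1:,4]); q=s[i]
    obs=np.array([q[0]-.5,q[0]+q[2]-.5,q[1]+q[3]-.5])
    r=least_squares(lambda w:np.array(cyl(f,w[0],w[1],z))-obs,p[:2]); print("obs",obs,"pot",np.round(r.x,4),"res",np.round(r.fun,1),"tcp",np.round(p,4)); return r.x
E
python3 - <<'E'
from h import *
S0=pickle.load(open("side0.pkl","rb"))
import h
# check on the start picture
t=h.tool; h.tool=lambda:(np.array([.5988,-.2989,.036]),0); held((100,118),0,S0); h.tool=t
held((100,118))
E
```

```text
obs [285.5 309.5 309.5] pot [ 0.6028 -0.2847] res [-0.7  0.7 -0. ] tcp [ 0.5988 -0.2989  0.036 ]
obs [258.5 280.5 187.5] pot [0.6076 0.004 ] res [ 0. -0.  0.] tcp [ 0.6014 -0.023   0.1662]
```

Emit:
{"fn": "jog_arm", "kwargs": {"moves": [[[0,0,-0.1,3,0,0,0],[0,0,0,3,0,0,0],[0,0,0,2,0,0,0],[0,0,0,1,0,0,0],[0,0,0,1,0,0,0],[0,0,0,0.7,0,0,0],[0,0,0,0.6,0,0,0],[0,0,0,0.4,0,0,0],[0,0,0,0.3,0,0,0],[0,0,0,0,0,0,0],[0,0,0,0,0,0,0]]]}}

```text
time: 5.97
tool_pos: [0.6015, -0.0211, 0.0469]
tool_rot: [0.0, 0.979, 0.204, 0.0]
contact_force: [-0.1, -1.0, -1.9]
gripper_width: 0.095
grasp_force: 59.1
```

Emit:
{"fn": "jog_arm", "kwargs": {"moves": [[[0,0,0,0.2,0,0,0],[0,0,0,0.2,0,0,0],[0,0,0,0,0,0,0],[0,0,0,0,0,0,0]]]}}

```text
time: 6.3
tool_pos: [0.6018, -0.0211, 0.0441]
tool_rot: [0.0, 0.979, 0.204, 0.001]
contact_force: [-2.6, 1.3, 6.3]
gripper_width: 0.102
grasp_force: 60.0
```

Emit:
{"fn": "jog_arm", "kwargs": {"moves": [[[2.8,0,0,0,0,0,0],[2.8,0,0,0,0,0,0],[2.8,0,0,0,0,0,0],[2.8,0,0,-1,0,0,0],[2.8,0,0,-3,0,0,0],[2.8,0,0,-4,0,0,0],[3,0,0,-4,0,0,0],[4,0,0,0,0,0,0.123],[4,0,0,0,0,0,0.123],[4,0,0,0,0,0,0.123],[4,0,0,0,0,0,0.123],[4,0,0,0,0,0,0.123],[4,0,0,0,0,0,0.123],[4,0,0,0,0,0,0.123],[4,0,0,0,0,0,0.123],[4,0,0,0,0,0,0],[4,0,0,0,0,0,0]]]}}

```text
time: 7.72
tool_pos: [0.6011, -0.0211, 0.1628]
tool_rot: [-0.0, 0.96, -0.281, 0.0]
contact_force: [-0.3, -0.0, -0.5]
gripper_width: 0.466
grasp_force: 0.0
```

```bash
python3 - <<'E'
from h import *
T,S=pots(); go([.5756,.2845,.11],-33)
E
```

```text
pink top 0.71 med [0.703 0.435 0.031] fin [0.7076 0.4416 0.0518] ang 118 l 0.04
pink top 0.57 med [0.575 0.281 0.031] fin [0.5769 0.2849 0.0521] ang 147 l 0.041
pink top 0.57 med [0.784 0.284 0.008] fin [0.7739 0.2769 0.0091] ang 38 l 0.131
pink side 0.69 med [0.571 0.271 0.031] fin [0.575  0.2817 0.0503] ang 150 l 0.04
pink side 0.53 med [ 0.599 -0.021  0.054] fin [ 0.5977 -0.0239  0.0578] ang 20 l 0.037
green top 0.81 med [0.47  0.225 0.031] fin [0.4709 0.2282 0.052 ] ang 37 l 0.042
green top 0.75 med [0.378 0.203 0.024] fin [0.3781 0.2055 0.0393] ang 156 l 0.031
green top 0.51 med [0.377 0.299 0.023] fin [0.3761 0.3022 0.0387] ang 72 l 0.031
green side 0.58 med [0.56  0.044 0.031] fin [0.5574 0.0264 0.0631] ang 96 l 0.297
green side 0.53 med [0.468 0.216 0.03 ] fin [0.4689 0.2257 0.051 ] ang 35 l 0.043
green side 0.48 med [0.375 0.196 0.024] fin [0.375  0.2024 0.0381] ang 157 l 0.031
blue top 0.4 med [ 0.617 -0.017  0.039] fin [ 0.614  -0.0159  0.059 ] ang 38 l 0.018
blue side 0.6 med [ 0.598 -0.021  0.052] fin [ 0.5981 -0.0258  0.0595] ang 42 l 0.048
shift cm [-18.69 -24.31   5.23] xang -32.8 turn z 0.003 tilt [-0.01 -0.  ]
```

Emit:
{"fn": "jog_arm", "kwargs": {"moves": [[[4,-1.87,-2.43,0,0,0,0],[4,-1.87,-2.43,0,0,0,0],[4,-1.87,-2.43,0,0,0,0],[4,-1.87,-2.43,0,0,0,0],[4,-1.87,-2.43,0,0,0,0],[4,-1.87,-2.43,0,0,0,0],[4,-1.87,-2.43,0,0,0,0],[4,-1.87,-2.43,0,0,0,0],[4,-1.87,-2.43,0,0,0,0],[4,-1.86,-2.44,0,0,0,0],[4,0,0,3,0,0,0],[4,0,0,3,0,0,0],[4,0,0,2,0,0,0],[4,0,0,0,0,0,0],[4,0,0,0,0,0,0],[4,0,0,0,0,0,0]]]}}

```text
time: 9.45
tool_pos: [0.5769, 0.2847, 0.0839]
tool_rot: [-0.001, 0.959, -0.283, 0.001]
contact_force: [0.4, -0.1, 0.6]
gripper_width: 0.466
grasp_force: 0.0
```

Emit:
{"fn": "jog_arm", "kwargs": {"moves": [[[4,0,0,2,0,0,0],[4,0,0,1.5,0,0,0],[4,0,0,0.8,0,0,0],[4,0,0,0.4,0,0,0],[4,0,0,0,0,0,0],[0,0,0,0,0,0,0],[0,0,0,0,0,0,0],[0,0,0,0,0,0,0],[0,0,0,0,0,0,0],[0,0,0,0,0,0,0]]]}}

```text
time: 10.28
tool_pos: [0.5766, 0.2847, 0.0365]
tool_rot: [-0.001, 0.959, -0.283, 0.001]
contact_force: [-1.0, -1.2, 4.2]
gripper_width: 0.099
grasp_force: 60.8
```

```bash
python3 - <<'E'
from h import *
s=state();print(s["gripper_width"],s["contact_force"],s["tool_pos"]); go([*tray(.037,.039),.13])
E
```

```text
0.09921133739553202 [-1.03376537 -1.15032639  4.24240209] [0.5766282  0.28472617 0.03653709]
shift cm [14.69 17.7  -9.35] xang -32.8 turn z None tilt [0.1  0.03]
```

Emit:
{"fn": "jog_arm", "kwargs": {"moves": [[[0,0,0,-2,0,0,0],[0,0,0,-3,0,0,0],[0,0,0,-3,0,0,0],[0,0,0,-2,0,0,0],[0,2.1,2.53,0,0,0,0],[0,2.1,2.53,0,0,0,0],[0,2.1,2.53,0,0,0,0],[0,2.1,2.53,0,0,0,0],[0,2.1,2.53,0,0,0,0],[0,2.1,2.53,0,0,0,0],[0,2.1,2.52,0,0,0,0],[0,0,0,0,0,0,0],[0,0,0,0,0,0,0],[0,0,0,0,0,0,0]]]}}

```text
time: 11.45
tool_pos: [0.603, 0.0563, 0.1348]
tool_rot: [-0.0, 0.959, -0.283, -0.001]
contact_force: [-0.0, 1.3, -1.4]
gripper_width: 0.096
grasp_force: 60.1
```

```bash
python3 - <<'E'
from h import *
s=state();print(s["gripper_width"],s["contact_force"],s["tool_pos"]); go([*tray(.037,.039),.043]); held((150,176))
E
```

```text
0.09590697274281257 [-0.01404776  1.2663998  -1.37903271] [0.60296959 0.05626315 0.13477074]
shift cm [ 0.09 -0.06  9.18] xang -32.9 turn z None tilt [-0.05  0.03]
obs [252.5 272.5 183.5] pot [0.6024 0.0564] res [-0.3  0.3 -0. ] tcp [0.603  0.0568 0.1349]
```

Silhouette agrees with the TCP. Lower it.

Emit:
{"fn": "jog_arm", "kwargs": {"moves": [[[0,0.1,0,2.5,0,0,0],[0,0,0,2.5,0,0,0],[0,0,0,1.5,0,0,0],[0,0,0,1,0,0,0],[0,0,0,0.6,0,0,0],[0,0,0,0.4,0,0,0],[0,0,0,0.3,0,0,0],[0,0,0,0.2,0,0,0],[0,0,0,0.2,0,0,0],[0,0,0,0,0,0,0],[0,0,0,0,0,0,0]]]}}

```text
time: 12.42
tool_pos: [0.6046, 0.0555, 0.0439]
tool_rot: [-0.0, 0.959, -0.283, 0.0]
contact_force: [0.3, 0.6, -1.1]
gripper_width: 0.098
grasp_force: 60.1
```

Emit:
{"fn": "jog_arm", "kwargs": {"moves": [[[0,0,0,0.2,0,0,0],[0,0,0,0.1,0,0,0],[2.8,0,0,0,0,0,0],[2.8,0,0,0,0,0,0],[2.8,0,0,0,0,0,0],[2.8,0,0,-1,0,0,0],[2.8,0,0,-3,0,0,0],[2.8,0,0,-4,0,0,0],[4,0,0,-3,0,0,-0.12],[4,0,0,0,0,0,-0.12],[4,0,0,0,0,0,-0.12],[4,0,0,0,0,0,-0.12],[4,0,0,0,0,0,-0.12],[4,0,0,0,0,0,-0.12],[4,0,0,0,0,0,-0.12],[4,0,0,0,0,0,-0.12],[4,0,0,0,0,0,-0.12],[4,0,0,0,0,0,-0.12],[4,0,0,0,0,0,0],[4,0,0,0,0,0,0]]]}}

```text
time: 14.08
tool_pos: [0.6043, 0.0555, 0.1509]
tool_rot: [0.0, 0.952, 0.307, 0.0]
contact_force: [-0.0, 0.1, 0.3]
gripper_width: 0.47
grasp_force: 0.0
```

```bash
python3 - <<'E'
from h import *
T,S=pots(); go([.4695,.2285,.083],36)
E
```

```text
pink top 0.75 med [0.695 0.348 0.03 ] fin [0.6985 0.3522 0.0522] ang 171 l 0.042
pink top 0.66 med [0.702 0.437 0.031] fin [0.7078 0.4417 0.0518] ang 116 l 0.041
pink top 0.59 med [ 0.546 -0.028  0.009] fin [ 0.5544 -0.0353  0.0649] ang 172 l 0.22
pink side 0.71 med [0.599 0.042 0.037] fin [0.6041 0.051  0.0566] ang 149 l 0.038
pink side 0.38 med [0.556 0.038 0.039] fin [0.566  0.0396 0.0624] ang 89 l 0.29
green top 0.84 med [0.471 0.227 0.031] fin [0.4689 0.2224 0.0765] ang 64 l 0.109
green top 0.53 med [0.374 0.3   0.023] fin [0.3761 0.3021 0.0389] ang 72 l 0.031
green side 0.52 med [0.375 0.195 0.023] fin [0.3759 0.2018 0.0367] ang 157 l 0.029
green side 0.51 med [0.469 0.213 0.03 ] fin [0.4683 0.2237 0.0489] ang 34 l 0.044
blue top 0.71 med [ 0.6   -0.02   0.037] fin [ 0.6026 -0.0202  0.0584] ang 24 l 0.04
blue side 0.34 med [ 0.557 -0.082  0.085] fin [ 0.5576 -0.0765  0.0863] ang 178 l 0.229
shift cm [ -0.77 -21.91   6.73] xang 35.9 turn z -0.002 tilt [-0.  0.]
```

Emit:
{"fn": "jog_arm", "kwargs": {"moves": [[[4,-0.1,-2.74,0,0,0,0],[4,-0.1,-2.74,0,0,0,0],[4,-0.1,-2.74,0,0,0,0],[4,-0.1,-2.74,0,0,0,0],[4,-0.1,-2.74,0,0,0,0],[4,-0.09,-2.74,0,0,0,0],[4,-0.09,-2.74,0,0,0,0],[4,-0.09,-2.73,0,0,0,0],[4,0,0,3,0,0,0],[4,0,0,3,0,0,0],[4,0,0,2,0,0,0],[4,0,0,1.5,0,0,0],[4,0,0,0,0,0,0],[4,0,0,0,0,0,0],[4,0,0,0,0,0,0]]]}}

```text
time: 15.73
tool_pos: [0.4704, 0.2287, 0.0566]
tool_rot: [0.0, 0.951, 0.308, 0.001]
contact_force: [0.2, -0.5, -0.1]
gripper_width: 0.471
grasp_force: 0.0
```

```bash
python3 - <<'E'
from h import *
T,S=pots("green"); go([.4695,.2285,.036],36); print(tool()[0])
cv2.imwrite("pics/s3.png",cv2.resize(S["color"][110:230,140:300],None,fx=3,fy=3))
E
```

```text
green top 0.59 med [0.465 0.211 0.03 ] fin [0.4609 0.2171 0.0467] ang 23 l 0.013
green top 0.56 med [0.556 0.034 0.022] fin [0.5641 0.0674 0.0626] ang 76 l 0.219
green top 0.5 med [0.378 0.197 0.023] fin [0.3854 0.2011 0.0382] ang 173 l 0.018
green side 0.84 med [0.468 0.213 0.03 ] fin [0.4654 0.2194 0.0535] ang 116 l 0.033
green side 0.71 med [0.374 0.289 0.023] fin [0.3731 0.2971 0.0375] ang 69 l 0.033
green side 0.55 med [0.374 0.195 0.024] fin [0.3769 0.202  0.0382] ang 157 l 0.029
shift cm [-0.1  -0.05  2.09] xang 35.9 turn z -0.002 tilt [0.15 0.05]
[0.47055401 0.22872141 0.05685883]
```

View pics/s3.png

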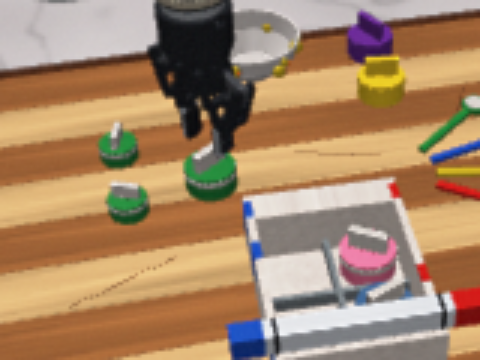

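The side view shows the fingers straddling the big green pot's fin at crop (208,158). Pink is at (368,255) in its cell, and the far edge of blue is at (385,292). Descend and grip.

Emit:
{"fn": "jog_arm", "kwargs": {"moves": [[[4,0,0,1,0,0,0],[4,0,0,0.7,0,0,0],[4,0,0,0.3,0,0,0],[4,0,0,0,0,0,0],[0,0,0,0,0,0,0],[0,0,0,0,0,0,0],[0,0,0,0,0,0,0],[0,0,0,0,0,0,0],[0,0,0,0,0,0,0]]]}}

```text
time: 16.68
tool_pos: [0.4698, 0.2286, 0.0356]
tool_rot: [-0.0, 0.951, 0.308, 0.0]
contact_force: [0.7, 0.9, 0.1]
gripper_width: 0.1
grasp_force: 60.8
```

```bash
python3 - <<'E'
from h import *
s=state();print(s["gripper_width"],s["contact_force"],s["tool_pos"]); go([*tray(-.037,.039),.14])
E
```

```text
0.09966585920112724 [0.65663752 0.87993982 0.10575386] [0.46977774 0.22855341 0.03564635]
shift cm [ -5.06  17.26 -10.44] xang 35.9 turn z None tilt [0.04 0.02]
```

Emit:
{"fn": "jog_arm", "kwargs": {"moves": [[[0,0,0,-2,0,0,0],[0,0,0,-3,0,0,0],[0,0,0,-3,0,0,0],[0,0,0,-2,0,0,0],[0,-0.72,2.46,0,0,0,0],[0,-0.72,2.46,0,0,0,0],[0,-0.72,2.46,0,0,0,0],[0,-0.72,2.46,0,0,0,0],[0,-0.72,2.46,0,0,0,0],[0,-0.73,2.47,0,0,0,0],[0,-0.73,2.47,0,0,0,0],[0,0,0,0,0,0,0],[0,0,0,0,0,0,0],[0,0,0,0,0,0,0]]]}}

```text
time: 17.85
tool_pos: [0.5291, 0.0595, 0.1349]
tool_rot: [-0.0, 0.951, 0.308, -0.0]
contact_force: [0.1, 0.3, -1.9]
gripper_width: 0.097
grasp_force: 60.6
```

```bash
python3 - <<'E'
from h import *
s=state();print(s["gripper_width"],s["contact_force"],s["tool_pos"]); go([*tray(-.037,.039),.043]); held((55,85))
E
```

```text
0.09663970354093139 [ 0.10207186  0.31193198 -1.92559133] [0.52913481 0.05947604 0.13489763]
shift cm [0.04 0.09 9.19] xang 35.9 turn z None tilt [-0.05  0.03]
obs [226.5 246.5 179.5] pot [0.5342 0.0897] res [-0.2  0.2 -0. ] tcp [0.5291 0.0598 0.135 ]
```

Emit:
{"fn": "jog_arm", "kwargs": {"moves": [[[0,0,0.1,2.5,0,0,0],[0,0,0,2.5,0,0,0],[0,0,0,1.5,0,0,0],[0,0,0,1,0,0,0],[0,0,0,0.6,0,0,0],[0,0,0,0.4,0,0,0],[0,0,0,0.3,0,0,0],[0,0,0,0.2,0,0,0],[0,0,0,0.2,0,0,0],[0,0,0,0.2,0,0,0],[0,0,0,0,0,0,0],[0,0,0,0,0,0,0]]]}}

```text
time: 18.9
tool_pos: [0.5305, 0.0583, 0.0417]
tool_rot: [0.0, 0.951, 0.308, 0.0]
contact_force: [0.8, -0.3, 0.1]
gripper_width: 0.096
grasp_force: 60.7
```

Emit:
{"fn": "jog_arm", "kwargs": {"moves": [[[2.8,0,0,0,0,0,0],[2.8,0,0,0,0,0,0],[2.8,0,0,0,0,0,0],[2.8,0,0,-1,0,0,0],[2.8,0,0,-3,0,0,0],[2.8,0,0,-4,0,0,0],[5,0,0,-3,0,0,0.1105],[5,0,0,0,0,0,0.1105],[5,0,0,0,0,0,0.1105],[5,0,0,0,0,0,0.1105],[5,0,0,0,0,0,0.1105],[5,0,0,0,0,0,0.1105],[5,-4,0,-3,0,0,0],[5,-4,0,-3,0,0,0],[5,-4,0,0,0,0,0],[5,0,4,0,0,0,0],[5,0,4,0,0,0,0],[5,0,4,0,0,0,0],[5,0,0,0,0,0,0]]]}}

```text
time: 20.48
tool_pos: [0.4188, -0.063, 0.2028]
tool_rot: [0.002, 1.0, -0.022, 0.001]
contact_force: [0.8, 0.8, 0.3]
gripper_width: 0.583
grasp_force: 0.0
```

```bash
cat >> h.py <<'E'
def ends(f):
    "red / blue end caps of the bar -> centre and angle of the bar, via coloured tips at top height"
    C=cloud(f); m=(C[...,2]>.078)&(C[...,2]<.094)&(np.abs(C[...,0]-.5655)<.16)&(np.abs(C[...,1]-.0187)<.16)
    h=cv2.cvtColor(f["color"],cv2.COLOR_BGR2HSV).astype(int); s=h[...,1]>120
    r=C[m&s&((h[...,0]<10)|(h[...,0]>170))]; b=C[m&s&(h[...,0]>105)&(h[...,0]<130)]
    out=[q.mean(0) if len(q)>3 else None for q in(r,b)]; return out,len(r),len(b)
def bar(f):
    (r,b),n,k=ends(f)
    if r is None or b is None: print("bar ends",r,b); return
    th=np.radians(-2.1);Rt=np.array([[np.cos(th),-np.sin(th)],[np.sin(th),np.cos(th)]]); q=lambda X:(X[:2]-[.5655,.0187])@Rt
    c=(r+b)/2; d=(r-b)/np.linalg.norm(r-b); a=np.degrees(np.arctan2(d[1],d[0]))
    print("bar c",np.round(c,4),"ang",round(a,1),"tips",n,k,np.round(np.linalg.norm(r-b),3),"tray: red",np.round(q(c+.075*d),4),"blue",np.round(q(c-.075*d),4),"z",np.round(r[2],4),np.round(b[2],4))
E
python3 - <<'E'
from h import *
T,S=pots(); bar(T); bar(S); print(tool()[0])
cv2.imwrite("pics/c4.png",np.hstack([cv2.resize(T["color"][140:260,190:330],None,fx=2.8,fy=2.8),cv2.resize(S["color"][145:265,190:330],None,fx=2.8,fy=2.8)]))
E
```

```text
pink top 0.85 med [0.694 0.347 0.031] fin [0.6987 0.3518 0.0521] ang 171 l 0.041
pink top 0.8 med [0.604 0.055 0.037] fin [0.6056 0.0563 0.0584] ang 148 l 0.04
pink top 0.74 med [ 0.443 -0.389  0.016] fin [ 0.4445 -0.3914  0.0169] ang 26 l 0.129
pink side 0.81 med [0.599 0.044 0.037] fin [0.6031 0.0527 0.057 ] ang 151 l 0.039
pink side 0.76 med [0.7   0.428 0.03 ] fin [0.7051 0.4382 0.0512] ang 119 l 0.044
pink side 0.74 med [ 0.768 -0.186  0.007] fin [ 0.7618 -0.1912  0.087 ] ang 124 l 0.066
green top 0.83 med [0.531 0.057 0.037] fin [0.5324 0.0593 0.0587] ang 35 l 0.041
green top 0.77 med [0.377 0.297 0.023] fin [0.3762 0.3016 0.039 ] ang 71 l 0.028
green top 0.72 med [0.602 0.057 0.037] fin [0.6056 0.0563 0.0584] ang 148 l 0.04
green side 0.72 med [0.373 0.292 0.022] fin [0.3729 0.2973 0.0389] ang 69 l 0.031
green side 0.59 med [0.529 0.046 0.037] fin [0.5297 0.056  0.0571] ang 36 l 0.042
green side 0.44 med [0.375 0.198 0.022] fin [0.3747 0.2029 0.0379] ang 154 l 0.032
blue top 0.69 med [ 0.6   -0.02   0.037] fin [ 0.6023 -0.0206  0.0587] ang 24 l 0.042
blue side 0.5 med [ 0.599 -0.02   0.052] fin [ 0.5983 -0.0235  0.0576] ang 23 l 0.04
bar ends [ 0.66419918 -0.077016    0.0870362 ] None
bar c [ 0.5605 -0.0774  0.0861] ang -1.9 tips 94 100 0.201 tray: red [ 0.0736 -0.0959] blue [-0.0764 -0.0965] z 0.0861 0.086
[ 0.41936173 -0.05660796  0.20129211]
```

View pics/c4.png

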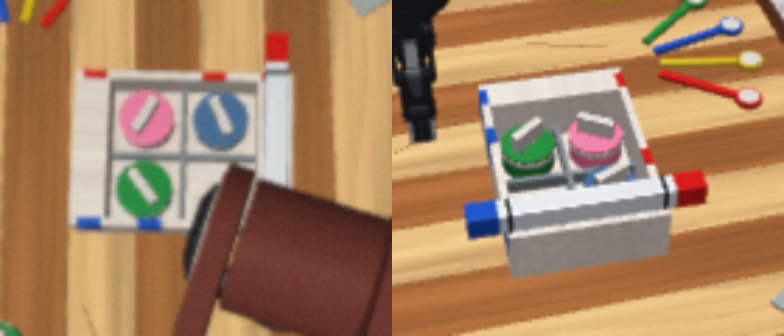

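Top and side views show pink, blue and green standing in three cells (composite crops (147,120), (222,122), (145,188)), with lids at z of about 0.037. The bar is still on its ledge.

```bash
python3 - <<'E'
from h import *
T=grab_frame("top");S=grab_frame("side")
for f in(T,S): print([(round(r["p"],2),np.round(r["rect"])) for r in recognise("pot_orange",f)][:4])
# any orange-hued blob on the board
for f in(T,S):
    C=cloud(f);h=cv2.cvtColor(f["color"],cv2.COLOR_BGR2HSV).astype(int); m=(h[...,0]>5)&(h[...,0]<18)&(h[...,1]>190)&(h[...,2]>150)&(C[...,2]>.015)&(C[...,2]<.06)
    print(m.sum(), np.round(np.median(C[m],0),3) if m.any() else "")
go([.5628,-.0745,.12],-1.9); print(tool()[0])
E
```

```text
[(0.72, array([422., 184.,  36.,  33.])), (0.18, array([401., 236.,  57.,  57.]))]
[]
75 [ 0.389 -0.414  0.021]
138 [ 0.383 -0.407  0.021]
shift cm [14.4   1.23  8.12] xang -2.0 turn z -0.002 tilt [-0.01  0.01]
[ 0.41928953 -0.05715868  0.20123618]
```

No orange pot: the only orange blob is the bib's edge, and the 0.72 hit is the jar. Going to the bar's centre.

Emit:
{"fn": "jog_arm", "kwargs": {"moves": [[[4,2.4,0.2,0,0,0,0],[4,2.4,0.2,0,0,0,0],[4,2.4,0.2,0,0,0,0],[4,2.4,0.2,0,0,0,0],[4,2.4,0.2,0,0,0,0],[4,2.4,0.23,0,0,0,0],[4,0,0,3,0,0,0],[4,0,0,3,0,0,0],[4,0,0,2,0,0,0],[4,0,0,0,0,0,0],[4,0,0,0,0,0,0],[4,0,0,0,0,0,0],[4,0,0,0,0,0,0]]]}}

```text
time: 22.17
tool_pos: [0.5642, -0.0755, 0.1238]
tool_rot: [0.0, 1.0, -0.018, 0.002]
contact_force: [-0.5, -0.1, -0.8]
gripper_width: 0.467
grasp_force: 0.0
```

```bash
python3 - <<'E'
from h import *
T=grab_frame("top");S=grab_frame("side"); bar(T);bar(S); C=cloud(T)
m=(C[...,2]>.078)&(C[...,2]<.094)&(np.abs(C[...,0]-.5655)<.14)&(C[...,1]<-.05)&(C[...,1]>-.1); print(m.sum(),np.round(C[m].mean(0),4))
go([.5628,-.0745,.067],-1.9); print(tool()[0])
E
```

```text
bar ends None None
bar c [ 0.5608 -0.0771  0.0862] ang -2.0 tips 93 95 0.201 tray: red [ 0.0738 -0.0957] blue [-0.0762 -0.0961] z 0.0861 0.0864
69 [ 0.5521 -0.0717  0.0865]
shift cm [-0.14 -0.11  5.66] xang -2.1 turn z -0.003 tilt [ 0.21 -0.06]
[ 0.56397132 -0.07554928  0.12360002]
```

Emit:
{"fn": "jog_arm", "kwargs": {"moves": [[[4,0,0,2,0,0,0],[4,0,0,1.5,0,0,0],[4,0,0,1,0,0,0],[4,0,0,0.5,0,0,0],[4,0,0,0.3,0,0,0],[4,0,0,0,0,0,0],[4,0,0,0,0,0,0]]]}}

```text
time: 22.85
tool_pos: [0.5633, -0.0754, 0.0691]
tool_rot: [0.0, 1.0, -0.018, 0.001]
contact_force: [-0.9, 0.5, 0.1]
gripper_width: 0.468
grasp_force: 0.0
```

Emit:
{"fn": "jog_arm", "kwargs": {"moves": [[[3,0,0,0,0,0,0],[2.5,0,0,0,0,0,0],[0,0,0,0,0,0,0],[0,0,0,0,0,0,0],[0,0,0,0,0,0,0],[0,0,0,0,0,0,0]]]}}

```text
time: 23.35
tool_pos: [0.5635, -0.0753, 0.0695]
tool_rot: [0.0, 1.0, -0.018, 0.001]
contact_force: [-0.4, 1.5, 6.5]
gripper_width: 0.241
grasp_force: 63.0
```

```bash
cat >> h.py <<'E'
def barpose(yr,yb,off):
    "tool target for bar ring y's (tray m), bar centre at tray x=0; off = along-bar offset of TCP from bar centre"
    a=np.arcsin((yr-yb)/.15); p=tray(off*np.cos(a),(yr+yb)/2+off*np.sin(a)); return p,np.degrees(a)-2.1
def plan(y0,y1,n,off=0,z=0):
    "rows (tool frame) from ring y's y0 to y1"
    prev=None
    for i in range(n+1):
        yr,yb=np.array(y0)+(np.array(y1)-y0)*i/n; p,a=barpose(yr,yb,off); A=np.radians(a)
        if prev is not None:
            q,B=prev; d=p-q; x=np.array([np.cos(B),np.sin(B)]);y=np.array([np.sin(B),-np.cos(B)])
            print(f"[0, {d@x*100:.2f}, {d@y*100:.2f}, 0, 0, 0, {B-A:.3f}]")
        prev=(p,A)
E
python3 - <<'E'
from h import *
s=state();print(s["gripper_width"],s["contact_force"],tool()[0]); S=grab_frame("side");bar(S); go([.563,-.0745,.067],-2.1)
p=tool()[0]; th=np.radians(-2.1);print("tcp in tray",np.array([[np.cos(th),np.sin(th)],[-np.sin(th),np.cos(th)]])@(p[:2]-[.5655,.0187]))
plan((-.093,-.093),(-.030,-.091),8)
E
```

```text
0.24064247574504774 [-0.36410228  1.48093622  6.46066717] [ 0.5635202  -0.07525073  0.06948529]
bar c [ 0.5605 -0.078   0.0859] ang -2.0 tips 94 100 0.201 tray: red [ 0.0736 -0.0966] blue [-0.0764 -0.0969] z 0.0858 0.086
shift cm [-0.05 -0.07  0.25] xang -2.1 turn z 0.0 tilt [ 0.1  -0.01]
tcp in tray [ 0.00145096 -0.09397582]
[0, -0.00, -0.41, 0, 0, 0, -0.051]
[0, 0.02, -0.41, 0, 0, 0, -0.051]
[0, 0.04, -0.40, 0, 0, 0, -0.051]
[0, 0.06, -0.40, 0, 0, 0, -0.052]
[0, 0.08, -0.40, 0, 0, 0, -0.052]
[0, 0.10, -0.39, 0, 0, 0, -0.053]
[0, 0.12, -0.39, 0, 0, 0, -0.054]
[0, 0.14, -0.38, 0, 0, 0, -0.055]
```

Emit:
{"fn": "jog_arm", "kwargs": {"moves": [[[0,0,-0.43,0,0,0,-0.051],[0,0.02,-0.43,0,0,0,-0.051],[0,0.04,-0.42,0,0,0,-0.051],[0,0.06,-0.42,0,0,0,-0.051],[0,0.08,-0.42,0,0,0,-0.052],[0,0.1,-0.41,0,0,0,-0.052],[0,0.12,-0.41,0,0,0,-0.052],[0,0.14,-0.4,0,0,0,-0.052],[0,0,0,0,0,0,0],[0,0,0,0,0,0,0],[0,0,0,0,0,0,0],[0,0,0,0,0,0,0],[0,0,0,0,0,0,0]]]}}

```text
time: 24.48
tool_pos: [0.5644, -0.0418, 0.0695]
tool_rot: [0.001, 0.982, 0.187, 0.001]
contact_force: [-0.4, -0.5, 6.6]
gripper_width: 0.24
grasp_force: 63.2
```

```bash
cat >> h.py <<'E'
def chk():
    S=grab_frame("side");bar(S);s=state();p,R=tool();print("w",round(s["gripper_width"],3),"F",np.round(s["contact_force"],1),p); th=np.radians(-2.1)
    c=np.array([[np.cos(th),np.sin(th)],[-np.sin(th),np.cos(th)]])@(p[:2]-[.5655,.0187]); a=np.arctan2(R[1,0],R[0,0])-th; print("tool est: centre",np.round(c,4),"ang",round(np.degrees(a),1),"red y",round(c[1]+.075*np.sin(a),4),"blue y",round(c[1]-.075*np.sin(a),4)); return S
E
python3 - <<'E'
from h import *
chk(); plan((-.030,-.090),(-.030,.030),16)
E
```

```text
bar c [ 0.5628 -0.045   0.0862] ang 21.8 tips 79 105 0.201 tray: red [ 0.0682 -0.0333] blue [-0.0689 -0.0941] z 0.0864 0.086
w 0.237 F [-0.3 -0.6  5.7] [ 0.56444612 -0.04178271  0.0694632 ]
tool est: centre [ 0.0012 -0.0605] ang 23.6 red y -0.0304 blue y -0.0906
[0, 0.15, -0.34, 0, 0, 0, 0.054]
[0, 0.13, -0.35, 0, 0, 0, 0.053]
[0, 0.11, -0.36, 0, 0, 0, 0.052]
[0, 0.09, -0.36, 0, 0, 0, 0.051]
[0, 0.08, -0.37, 0, 0, 0, 0.051]
[0, 0.06, -0.37, 0, 0, 0, 0.050]
[0, 0.04, -0.37, 0, 0, 0, 0.050]
[0, 0.02, -0.37, 0, 0, 0, 0.050]
[0, -0.00, -0.38, 0, 0, 0, 0.050]
[0, -0.02, -0.37, 0, 0, 0, 0.050]
[0, -0.04, -0.37, 0, 0, 0, 0.050]
[0, -0.06, -0.37, 0, 0, 0, 0.051]
[0, -0.07, -0.37, 0, 0, 0, 0.051]
[0, -0.09, -0.36, 0, 0, 0, 0.052]
[0, -0.11, -0.36, 0, 0, 0, 0.053]
[0, -0.13, -0.35, 0, 0, 0, 0.054]
```

Emit:
{"fn": "jog_arm", "kwargs": {"moves": [[[0,0.15,-0.34,0,0,0,0.054],[0,0.13,-0.35,0,0,0,0.053],[0,0.11,-0.36,0,0,0,0.052],[0,0.09,-0.36,0,0,0,0.051],[0,0.08,-0.37,0,0,0,0.051],[0,0.06,-0.37,0,0,0,0.05],[0,0.04,-0.37,0,0,0,0.05],[0,0.02,-0.37,0,0,0,0.05],[0,0,-0.38,0,0,0,0.05],[0,-0.02,-0.37,0,0,0,0.05],[0,-0.04,-0.37,0,0,0,0.05],[0,-0.06,-0.37,0,0,0,0.051],[0,-0.07,-0.37,0,0,0,0.051],[0,-0.09,-0.36,0,0,0,0.052],[0,-0.11,-0.36,0,0,0,0.053],[0,-0.13,-0.35,0,0,0,0.054],[0,0,0,0,0,0,0],[0,0,0,0,0,0,0],[0,0,0,0,0,0,0],[0,0,0,0,0,0,0]]]}}

```text
time: 26.2
tool_pos: [0.5668, 0.0182, 0.0695]
tool_rot: [0.0, 0.975, -0.222, 0.001]
contact_force: [0.4, -1.2, 5.7]
gripper_width: 0.239
grasp_force: 63.2
```

Emit:
{"fn": "jog_arm", "kwargs": {"moves": [[[0,0,0,0,0,0,0],[0,0,0,0,0,0,0],[0,0,0,0,0,0,0],[0,0,0,0,0,0,0]]]}}

```text
time: 26.53
tool_pos: [0.5668, 0.0182, 0.0695]
tool_rot: [0.0, 0.975, -0.222, 0.001]
contact_force: [-0.4, -1.4, 5.3]
gripper_width: 0.243
grasp_force: 63.2
```

```bash
python3 - <<'E'
from h import *
chk(); plan((-.030,.030),(.090,.030),16)
E
```

```text
bar c [0.5631 0.0161 0.0858] ang -25.6 tips 90 78 0.2 tray: red [ 0.0665 -0.0327] blue [-0.071   0.0272] z 0.0857 0.086
w 0.236 F [-0.2 -0.9  5.2] [0.56677753 0.01817102 0.06947254]
tool est: centre [ 0.0013 -0.0005] ang -23.5 red y -0.0304 blue y 0.0295
[0, -0.15, -0.34, 0, 0, 0, -0.054]
[0, -0.13, -0.35, 0, 0, 0, -0.053]
[0, -0.11, -0.36, 0, 0, 0, -0.052]
[0, -0.09, -0.36, 0, 0, 0, -0.051]
[0, -0.08, -0.37, 0, 0, 0, -0.051]
[0, -0.06, -0.37, 0, 0, 0, -0.050]
[0, -0.04, -0.37, 0, 0, 0, -0.050]
[0, -0.02, -0.37, 0, 0, 0, -0.050]
[0, 0.00, -0.38, 0, 0, 0, -0.050]
[0, 0.02, -0.37, 0, 0, 0, -0.050]
[0, 0.04, -0.37, 0, 0, 0, -0.050]
[0, 0.06, -0.37, 0, 0, 0, -0.051]
[0, 0.07, -0.37, 0, 0, 0, -0.051]
[0, 0.09, -0.36, 0, 0, 0, -0.052]
[0, 0.11, -0.36, 0, 0, 0, -0.053]
[0, 0.13, -0.35, 0, 0, 0, -0.054]
```

Emit:
{"fn": "jog_arm", "kwargs": {"moves": [[[0,-0.15,-0.34,0,0,0,-0.054],[0,-0.13,-0.35,0,0,0,-0.053],[0,-0.11,-0.36,0,0,0,-0.052],[0,-0.09,-0.36,0,0,0,-0.051],[0,-0.08,-0.37,0,0,0,-0.051],[0,-0.06,-0.37,0,0,0,-0.05],[0,-0.04,-0.37,0,0,0,-0.05],[0,-0.02,-0.37,0,0,0,-0.05],[0,0,-0.38,0,0,0,-0.05],[0,0.02,-0.37,0,0,0,-0.05],[0,0.04,-0.37,0,0,0,-0.05],[0,0.06,-0.37,0,0,0,-0.051],[0,0.07,-0.37,0,0,0,-0.051],[0,0.09,-0.36,0,0,0,-0.052],[0,0.11,-0.36,0,0,0,-0.053],[0,0.13,-0.35,0,0,0,-0.054],[0,0,0,0,0,0,0],[0,0,0,0,0,0,0],[0,0,0,0,0,0,0],[0,0,0,0,0,0,0]]]}}

```text
time: 28.25
tool_pos: [0.5689, 0.0781, 0.0695]
tool_rot: [0.001, 0.982, 0.187, 0.001]
contact_force: [0.3, -0.6, 5.6]
gripper_width: 0.24
grasp_force: 63.1
```

Emit:
{"fn": "jog_arm", "kwargs": {"moves": [[[0,0,0,0,0,0,0],[0,0,0,0,0,0,0],[0,0,0,0,0,0,0],[0,0,0,0,0,0,0]]]}}

```text
time: 28.58
tool_pos: [0.5689, 0.0781, 0.0695]
tool_rot: [0.001, 0.982, 0.187, 0.001]
contact_force: [-0.5, -0.8, 5.2]
gripper_width: 0.237
grasp_force: 63.1
```

```bash
python3 - <<'E'
from h import *
chk(); plan((.090,.030),(.090,.090),8)
E
```

```text
bar c [0.5667 0.0743 0.0858] ang 21.9 tips 65 85 0.203 tray: red [0.0676 0.0862] blue [-0.0694  0.0251] z 0.0857 0.0858
w 0.238 F [ 1.8 -0.4  4.1] [0.56884198 0.07810535 0.06946937]
tool est: centre [0.0012 0.0595] ang 23.6 red y 0.0896 blue y 0.0294
[0, 0.15, -0.34, 0, 0, 0, 0.054]
[0, 0.13, -0.35, 0, 0, 0, 0.053]
[0, 0.11, -0.36, 0, 0, 0, 0.052]
[0, 0.09, -0.36, 0, 0, 0, 0.051]
[0, 0.07, -0.37, 0, 0, 0, 0.051]
[0, 0.06, -0.37, 0, 0, 0, 0.050]
[0, 0.04, -0.37, 0, 0, 0, 0.050]
[0, 0.02, -0.37, 0, 0, 0, 0.050]
```

Emit:
{"fn": "jog_arm", "kwargs": {"moves": [[[0,0.15,-0.34,0,0,0,0.054],[0,0.13,-0.35,0,0,0,0.053],[0,0.11,-0.36,0,0,0,0.052],[0,0.09,-0.36,0,0,0,0.051],[0,0.07,-0.38,0,0,0,0.051],[0,0.06,-0.38,0,0,0,0.05],[0,0.04,-0.38,0,0,0,0.05],[0,0.02,-0.38,0,0,0,0.05],[0,0,0,0,0,0,0],[0,0,0,0,0,0,0],[0,0,0,0,0,0,0],[0,0,0,0,0,0,0],[0,0,0,0,0,0,0],[0,0,0,0,0,0,0]]]}}

```text
time: 29.8
tool_pos: [0.5697, 0.1082, 0.0695]
tool_rot: [0.0, 1.0, -0.018, 0.001]
contact_force: [-0.0, -2.2, 5.6]
gripper_width: 0.241
grasp_force: 63.2
```

```bash
python3 - <<'E'
from h import *
chk()
E
```

```text
bar c [0.5672 0.1043 0.0858] ang -2.2 tips 67 72 0.201 tray: red [0.0736 0.0855] blue [-0.0764  0.0857] z 0.086 0.0856
w 0.237 F [-1.  -1.4  6.7] [0.56967344 0.10818187 0.06949086]
tool est: centre [0.0009 0.0896] ang 0.0 red y 0.0896 blue y 0.0896
```

Now I release, open wide enough, and retract straight up and away.

Emit:
{"fn": "jog_arm", "kwargs": {"moves": [[[4,0,0,0,0,0,0],[4,0,0,0,0,0,0],[4,0,0,0,0,0,0],[4,0,0,0,0,0,0],[4,0,0,-1,0,0,0],[4,0,0,-3,0,0,0],[4,0,0,-4,0,0,0],[4,0,0,-4,0,0,0],[4,-4,0,0,0,0,0],[4,-4,0,0,0,0,0],[4,-4,0,0,0,0,0],[4,0,0,0,0,0,0],[4,0,0,0,0,0,0],[4,0,0,0,0,0,0]]]}}

```text
time: 31.02
tool_pos: [0.4492, 0.113, 0.1893]
tool_rot: [-0.0, 1.0, -0.018, 0.001]
contact_force: [1.3, 0.3, -0.1]
gripper_width: 0.465
grasp_force: 0.0
```

```bash
python3 - <<'E'
from h import *
chk(); T,S=pots(); bar(T)
cv2.imwrite("pics/c5.png",np.hstack([cv2.resize(T["color"][140:260,190:330],None,fx=2.8,fy=2.8),cv2.resize(S["color"][145:265,190:330],None,fx=2.8,fy=2.8)]))
E
```

```text
bar c [0.567  0.1047 0.0859] ang -1.8 tips 67 71 0.201 tray: red [0.0733 0.0863] blue [-0.0767  0.0856] z 0.086 0.0857
w 0.467 F [ 0.2 -0.  -0.1] [0.44978996 0.11290808 0.18941452]
tool est: centre [-0.1191  0.0899] ang 0.1 red y 0.09 blue y 0.0898
pink top 0.87 med [0.603 0.055 0.037] fin [0.6057 0.0564 0.0582] ang 147 l 0.04
pink top 0.82 med [0.694 0.347 0.031] fin [0.6982 0.352  0.0521] ang 171 l 0.041
pink top 0.82 med [0.702 0.436 0.031] fin [0.7079 0.4417 0.0516] ang 117 l 0.041
pink side 0.72 med [0.701 0.427 0.031] fin [0.7051 0.4342 0.05  ] ang 88 l 0.064
pink side 0.5 med [0.597 0.044 0.037] fin [0.6028 0.0528 0.0564] ang 147 l 0.04
pink side 0.49 med [0.691 0.341 0.029] fin [0.6952 0.349  0.0501] ang 171 l 0.04
green top 0.61 med [0.531 0.058 0.037] fin [0.5322 0.0591 0.0586] ang 36 l 0.041
green top 0.59 med [0.378 0.203 0.023] fin [0.3772 0.2056 0.0393] ang 156 l 0.03
green top 0.59 med [ 0.443 -0.389  0.017] fin [ 0.4444 -0.3913  0.0169] ang 25 l 0.129
green side 0.85 med [0.526 0.045 0.037] fin [0.5269 0.0532 0.057 ] ang 33 l 0.037
green side 0.69 med [0.376 0.195 0.023] fin [0.3769 0.2019 0.0384] ang 158 l 0.027
green side 0.56 med [0.556 0.468 0.033] fin [0.5576 0.4406 0.0482] ang 80 l 0.167
blue top 0.87 med [ 0.604 -0.014  0.037] fin [ 0.6076 -0.0142  0.0585] ang 25 l 0.042
blue top 0.35 med [ 0.565 -0.015  0.026] fin [ 0.569  -0.032   0.0633] ang 59 l 0.226
blue side 0.66 med [ 0.561 -0.059  0.045] fin [ 0.5624 -0.0342  0.0623] ang 85 l 0.227
blue side 0.52 med [ 0.603 -0.02   0.038] fin [ 0.6043 -0.02    0.0582] ang 47 l 0.05
blue side 0.42 med [0.795 0.29  0.01 ] fin [0.7913 0.2885 0.0099] ang 37 l 0.087
bar ends [0.6693376  0.10490367 0.08664227] None
```

View pics/c5.png

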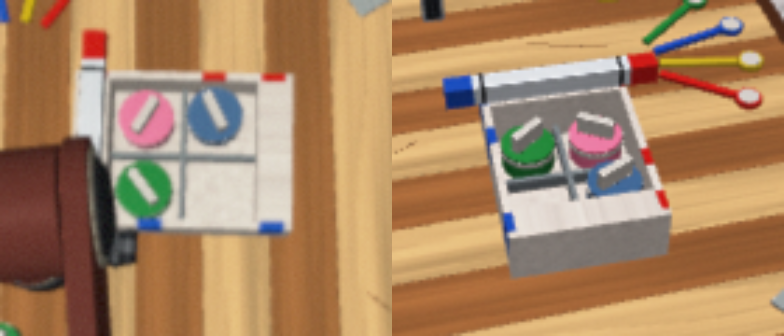

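The views show the bar on the far (+y) ledge and all three pots flat in their cells. Blue, knocked aside by a few mm, is still down at (215,115). Handing in.

```bash
python3 -c "
from plant import *
print(job_done())"
```

```text
the job is handed in; nothing more can be done
None
```

I handed the job in: the pink, green and blue pots are down in their cells (no orange pot was on the board), and the bar was walked stripe by stripe onto the far ledge; the hand-in returned no verdict.

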